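# Fit the keyed drive pulley on the key cutter's spindle

### The arm

A 7-joint arm with a two-finger parallel gripper is mounted at the origin on the work surface. World frame = base frame: x ahead of the robot, y to its left, z up, the work surface at z = 0. Lengths are in m, angles in rad, forces in N, time in s.
With the tool pointing down it reaches from about 0.4 to 0.85 m from the base axis. Payload 10.4 kg.
Tool frame: the origin (TCP) lies midway between the tips of the shut fingers; the grasp point (between the pads) lies 19 mm behind it; z points along the fingers, y is the line along which they close (so a half turn about z gives the same grasp; the last joint's range is limited). The gripper opens to 85 mm and grips with 20 to 120 N. Pads are 22 mm wide; open, the fingers measure 114 mm over their backs; the gripper's body (76 mm by 85 mm) begins 54 mm behind the grasp point. The pads swing forward as they close: fully open they stand 13 mm farther back than shut.
Start: joints at [-1.188, 0.332, -0.065, 1.46, 0.022, 1.35, -0.088], TCP at [0.247, 0.574, 0.231] pointing down, gripper open.
Joint ranges: [-2.6, 2.6], [-0.5, 2.12], [-1.47, 1.34], [0.16, 2.42], [-1.27, 4.41], [0.06, 2.06], [-2.6, 2.6]. Speed limits (rad/s): [2.22, 2.22, 2.79, 2.79, 3.14, 3.14, 3.14].

### API

Orientations are given as a unit quaternion [x, y, z, w].
In Python, from workcell import get_obs, camera, camera_params, hand_in gives the robot as it stands.
- The arm moves only by the tool carry_out, never from a script. Its argument "commands" is a list that holds one entry, the list of rows, each a list of 6 numbers: the shift along the tool's x, y, z in units of 40 mm (1.0 is 40 mm), then the turn, a rotation vector about the tool's x, y, z in units of 6 degrees (1.0 is 6 degrees). In form: [[[x, y, z, ax, ay, az], ...]]. A call has 1 to 20 rows; each row shifts and turns the commanded pose from where the row before left it, along the tool's axes as they then stand; what a row does not reach is not made up. A row lasts 1/12 s, in which the tool goes at most 41.7 mm and 7.16 degrees, less where a joint would pass 70% of its speed; a pose out of reach is approached as far as the arm can. A call is refused whole if a number of a shift passes 1 or a number of a turn 1, either way. A call with a gripper value outside its range is refused whole. "hand" is the closure, from -1 (fully open) to 1 (shut), set as the call begins (left out, the last holds). The fingers move at their own pace and stop on an object; "force" is the grip in N (left out, the last holds). Time passes only in rows, so rows that do not move let the fingers close. It gives the time, the measured TCP pose, the force, the opening and the grip force at its end, in the units of the state.
- get_obs(): the state, without advancing time (a new reading comes with each control period).
- camera(name): name is "scene" or "side" or "wrist"; returns the picture (384x512x3 uint8, red, green, blue); there is no depth.
- camera_params(name): a dict with "mtx" (3x3 intrinsics, pixels), "R" (3x3) and "t" (3): a world point X has camera coordinates R X + t. Camera axes: x right, y down, z forward; pixel columns grow to the right and rows downward; lengths in m; the calibration is good to about 2 mm. The wrist camera is an equidistant fisheye: a pixel r from the principal point sees the ray r / f radians off the axis. A picture is of the moment at which its call begins: read the wrist's pose just before it. camera_params takes no time and is no camera call; for the wrist camera it gives the pose at the moment of the call.
- hand_in(): hands the job in; it is judged then, once.
The state is a dict: "clock": time; "joint_pos": joint angles; "joint_velocities": joint speeds; "tau": joint torques, N m; "position": TCP position; "ee_rot": TCP orientation; "ft_force": force on the tool from outside, world axes, zero at the start; "torque": the same for the moment, N m; "grip_width": opening from 0.0 (shut) to 1.0 (fully open); "grasp_force": force on a finger pad.
Only numpy, scipy, OpenCV 4.12 (cv2) and the standard library are available. Lean on these libraries where they do the work, as an engineer would, in place of code of your own. Each camera call takes 0.05 s, during which the arm holds its last target. There are 200 camera calls.

### The job

Fit the loose toothed aluminium pulley on the upright spindle of the key cutter's drive unit, timing mark up: slip it over the shaft, turn it gently until its keyway drops over the spindle's key, and see it fully home, flat on the shoulder, then let go. Never force it, and leave the other things on the bench as they are.

Things in the scene. Friction and masses are not known exactly. Their poses are not given: they have to be found in the camera images.
- pulley: The keyed pulley: toothed aluminium barrel 46 mm across, 36 mm high, 0.10 to 0.18 kg, standing on the bench. Through bore 18 mm in diameter with one straight keyway, 6.5 mm wide, reaching to 13 mm from the axis, over the full height, along its +x. A thin dark timing mark on the top face runs from keyway to rim. Origin: centre of the underside; z up, on the axis.
- drive: The drive unit, bolted to the bench: base plate 130 x 120 x 12 mm, grey finned housing 90 x 90 mm up to 54 mm above the bench, black terminal box on its -x side, steel spindle upright at its centre. The spindle's brake is on: it does not turn; it is oiled (friction about 0.15). Origin: on the spindle axis at bench height; z up.
- shaft_tip (a point): Centre of the shaft's top end, 117 mm above the bench. The shaft is 16 mm in diameter and plain from the shoulder (70 mm above the bench) up to 110 mm, then tapers to 9 mm at the tip. Axes as the drive unit's.
- shoulder (a point): Centre of the spindle's shoulder, 34 mm across, 70 mm above the bench; the pulley's underside rests on it when fully home. Axes as the drive unit's.
- key_level (a point): On the spindle axis, level with the key's top, 10 mm above the shoulder. The feather key stands out of the shaft from the shoulder up to here, 5 mm wide, to 11.5 mm from the axis. It points along the drive's +x or up to 1.4 rad to either side: not measured. A pulley out of line rests here on the key; in line within about 0.08 rad it goes down freely; turned on against the key it wedges.
- idler: Bystander: plain grey plastic idler ring, 46 mm across, 16 mm high, 24 mm bore, no keyway. Origin: centre of underside.
- padlock: Bystander: brass padlock lying flat, body 42 x 46 x 20 mm, shackle to its +x. Origin: centre of the body's underside.
- cylinder: Bystander: brass lock cylinder lying down, 62 x 20 x 34 mm, long along its x. Origin: centre of underside.
- screwdriver: Bystander: screwdriver lying along its x, about 200 mm long. Origin: about its middle, underside.
- spanner: Bystander: steel spanner lying along its x, about 180 mm long. Origin: about its middle, underside.
- oiler: Bystander: white bottle with black cap, 44 mm across, 110 mm tall. Origin: centre of underside.
- doorknob: Bystander: steel door knob standing on its rose, 56 mm across, 61 mm tall. Origin: centre of underside.
Things that resemble listed ones, but are neither listed nor needed, are in the scene too. There is more than one size of the pulley; the job needs the largest.

How it is judged:
By the outcome, as a careful person would: the job done as asked, in the order asked, and still so for the second after the job is handed in, with the robot touching nothing.
It also fails if it takes over 67 s, if anything falls off the work surface, if the arm or the gripper's body presses on something with over 40 N, if the wrist force passes 120 N, or if a joint passes its speed limit or range.

## Working session

There is one attempt and no reset: what is moved stays moved. The work goes in short steps, Python scripts to look and compute and a tool call to move; the robot and the scene stay as the last step left them, time stands still between calls to the robot, and variables do not carry over. Pictures are saved under pics/ and viewed, at most 10 in all, crops included, and the job is handed in when it is done.

Besides the shell and the picture viewer there is one more tool, called after "Emit:" as a command line: name --argument value ..., lists and objects as JSON in quotes. carry_out: Moves the arm, as the interface text tells. Its arguments: {"type":"object","properties":{"commands":{"type":"array"},"hand":{"type":"number"},"force":{"type":"number"}},"required":["commands"]}

```bash
mkdir -p pics; ls; python3 - <<'E'
from workcell import *
import cv2
for n in ["scene","side"]:
    im=camera(n); cv2.imwrite(f"pics/{n}0.png",cv2.resize(im[:,:,::-1],(800,600),interpolation=cv2.INTER_CUBIC))
    p=camera_params(n); print(n,p["mtx"],p["R"],p["t"])
print(get_obs())
E
```

```text
pics
scene [[401.62803069   0.         259.60888481]
 [  0.         401.62803069 193.61261739]
 [  0.           0.           1.        ]] [[-0.36834331  0.92965542  0.00799999]
 [ 0.57873542  0.23602103 -0.78061475]
 [-0.7275909  -0.28290434 -0.62496129]] [ 0.24752829 -0.26349618  1.64613159]
side [[462.38881948   0.         258.93594288]
 [  0.         462.38881948 194.47876985]
 [  0.           0.           1.        ]] [[ 0.98182    -0.18900119  0.01755078]
 [-0.13449002 -0.75792222 -0.63833091]
 [ 0.13394743  0.62436565 -0.76956197]] [-0.58489785  0.14944557  1.25509327]
{'clock': 0.1, 'joint_pos': array([-1.18762341,  0.33282445, -0.06469894,  1.46082458,  0.02157301,
        1.34990031, -0.08851097]), 'joint_velocities': array([ 0.00012245, -0.00369532, -0.00045374, -0.00255204, -0.00021862,
        0.00048302, -0.00092994]), 'tau': array([ 1.38890427e-03, -6.26744127e+01,  4.92264878e-02, -3.92428708e+01,
        1.64085900e-02,  7.17347677e-03, -1.91230123e-05]), 'position': array([0.24657252, 0.57395414, 0.23060127]), 'ee_rot': array([ 2.01497077e-01,  9.79488912e-01, -6.21233085e-04, -1.12684334e-04]), 'ft_force': array([ 0.31584761, -0.89232185,  0.30036284]), 'torque': array([ 0.03460087,  0.00962575, -0.00383401]), 'grasp_force': 0.0, 'grip_width': 0.997502497214524}
```

View pics/scene0.png

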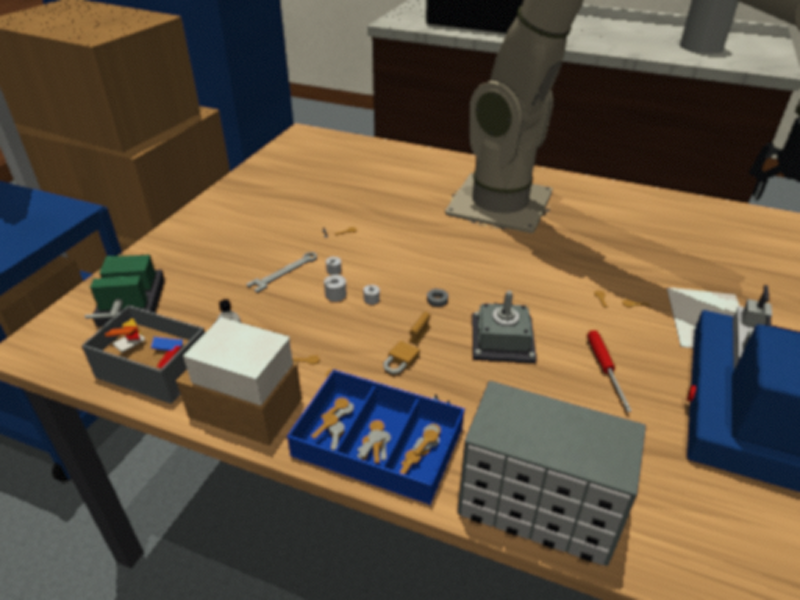

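View pics/side0.png

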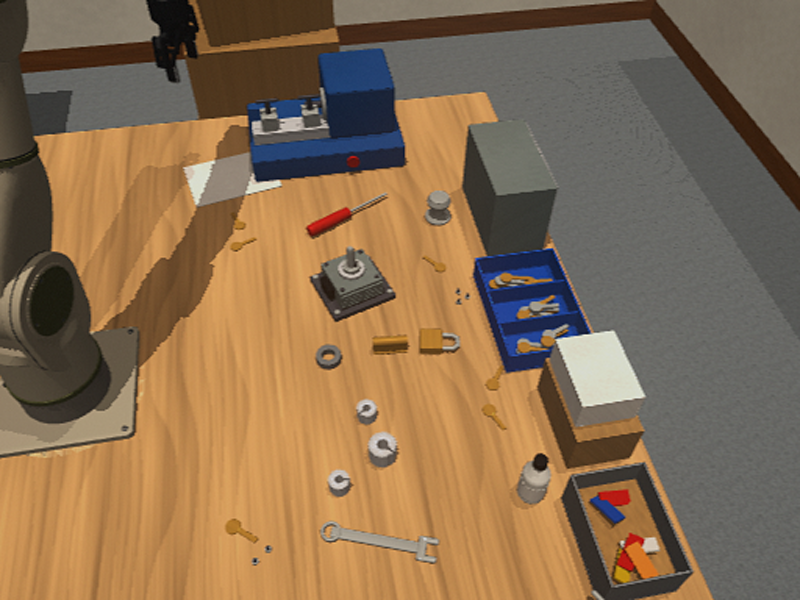

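The scene view shows the robot at the back and three pulleys; the largest is at about (336,287). In the side view it is at (381,446), with smaller ones at (367,411) and (339,482), and the spindle tip is near (350,252). I'll enlarge both areas.

```bash
cat > h.py <<'E'
from workcell import *
import numpy as np, cv2
from scipy.spatial.transform import Rotation as Rt
def ray(n,u,v,p=None):
    p=p or camera_params(n); K=p["mtx"]
    d=np.array([(u-K[0,2])/K[0,0],(v-K[1,2])/K[1,1],1.])
    if n=="wrist":
        r=np.hypot(d[0],d[1]); d=np.array([d[0]/r*np.sin(r),d[1]/r*np.sin(r),np.cos(r)]) if r>1e-9 else np.array([0,0,1.])
    return -p["R"].T@p["t"], p["R"].T@d
def at(n,u,v,z,p=None):
    c,d=ray(n,u,v,p); return c+d*(z-c[2])/d[2]
def proj(n,X,p=None):
    p=p or camera_params(n); K=p["mtx"]; q=p["R"]@np.asarray(X)+p["t"]
    if n=="wrist":
        a=np.arctan2(np.hypot(q[0],q[1]),q[2]); s=a/np.hypot(q[0],q[1]); return K[:2,2]+np.array([q[0]*s*K[0,0],q[1]*s*K[1,1]])
    return (K@q)[:2]/q[2]
def crop(im,u0,v0,w,h,k,name):
    cv2.imwrite(name,cv2.resize(im[v0:v0+h,u0:u0+w,::-1],None,fx=k,fy=k,interpolation=cv2.INTER_CUBIC))
E
python3 - <<'E'
from h import *
im=camera("side")
a=im[262:312,219:269]; b=im[150:210,190:260]
A=cv2.resize(a,(400,400),interpolation=cv2.INTER_CUBIC); B=cv2.resize(b,(400,343),interpolation=cv2.INTER_CUBIC)
B=cv2.copyMakeBorder(B,0,57,0,0,cv2.BORDER_CONSTANT)
cv2.imwrite("pics/c1.png",np.hstack([A,B])[:,:,::-1])
k=.64
print("pulley",at("side",381*k,443*k,.036)); print("drive tip",at("side",350*k,250*k,.117)); 
for n,u,v in [("idler",329,356),("small1",367,411),("small2",339,482),("cyl",390,344),("sd",345,215)]: print(n,at("side",u*k,v*k,.015))
E
```

```text
pulley [ 0.51436564 -0.21902127  0.036     ]
drive tip [0.5183549  0.13649637 0.117     ]
idler [ 0.45406625 -0.01906271  0.015     ]
small1 [ 0.5030955  -0.14364664  0.015     ]
small2 [ 0.43951291 -0.26358193  0.015     ]
cyl [ 0.56616237 -0.01205112  0.015     ]
sd [0.53230573 0.33771141 0.015     ]
```

View pics/c1.png

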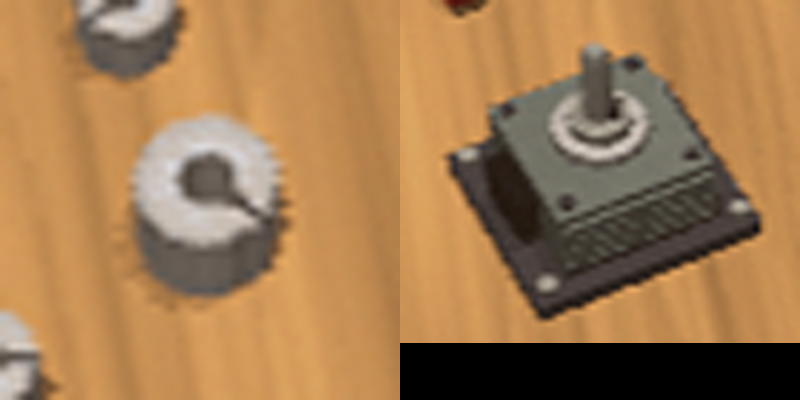

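```bash
python3 - <<'E'
from h import *
c=at("side",244.9,284.5,.036); m=at("side",253.4,289.1,.036)
print("pulley",c,m,np.degrees(np.arctan2(*(m-c)[[1,0]])),np.linalg.norm(m-c))
s=400/70
f=lambda u,v:( (u-400)/s+190, v/s+150)
t=at("side",*f(596,48),.117); print("tip",t)
B,Rr,L=[at("side",*f(*q),.012) for q in [(545,318),(760,222),(450,160)]]
for a,b in[(B,Rr),(L,B)]: d=b-a; print(np.degrees(np.arctan2(d[1],d[0])),np.linalg.norm(d))
print("ctr from corners",(Rr+L)/2)
p=camera_params("wrist"); print("wristcam pos",-p["R"].T@p["t"],p["R"],p["mtx"])
# scene-cam cross-check
k=.64
print("scene tip",at("scene",508*k,294*k,.117),"pulley",at("scene",336*k,281*k,.036))
E
```

```text
pulley [ 0.51651229 -0.22220752  0.036     ] [ 0.53512667 -0.23861532  0.036     ] -41.39483273597936 0.0248135215125974
tip [0.52009781 0.14263056 0.117     ]
20.2306350709819 0.12740021534496354
-72.74480044440622 0.12128453762742741
ctr from corners [0.51948434 0.13931092 0.012     ]
wristcam pos [0.18721141 0.59886111 0.37409083] [[ 0.39226861  0.91984817 -0.0021612 ]
 [ 0.888619   -0.37834183  0.25925613]
 [ 0.23765861 -0.10361853 -0.96580618]] [[297.31863964   0.         252.59202325]
 [  0.         297.31863964 191.89736   ]
 [  0.           0.           1.        ]]
scene tip [0.52771221 0.14333451 0.117     ] pulley [ 0.51542585 -0.21878041  0.036     ]
```

Emit:
carry_out --commands '[[[-0.8, -0.58, 0, 0, 0, 0], [-0.8, -0.58, 0, 0, 0, 0], [-0.8, -0.58, 0, 0, 0, 0], [-0.8, -0.58, 0, 0, 0, 0], [-0.8, -0.58, 0, 0, 0, 0], [-0.8, -0.58, 0, 0, 0, 0], [-0.8, -0.58, 0, 0, 0, 0], [-0.8, -0.58, 0, 0, 0, 0], [-0.8, -0.58, 0, 0, 0, 0], [-0.8, -0.58, 0, 0, 0, 0], [-0.8, -0.58, 0, 0, 0, 0], [-0.8, -0.58, 0, 0, 0, 0], [-0.8, -0.58, 0, 0, 0, 0], [-0.8, -0.58, 0, 0, 0, 0], [0, 0, 0, 0, 0, 1], [0, 0, 0, 0, 0, 1], [0, 0, 0, 0, 0, 1], [0, 0, 0, 0, 0, 1], [0, 0, 0, 0, 0, 1], [0, 0, 0, 0, 0, 1]]]'

```text
clock: 1.82
position: [0.53, 0.099, 0.2311]
ee_rot: [0.497, 0.868, -0.0, -0.0]
ft_force: [0.8, -0.3, 0.1]
grip_width: 0.999
grasp_force: 0.0
```

```bash
cat > look.py <<'E'
from h import *
import sys
o=get_obs(); p=camera_params("wrist"); im=camera("wrist")
np.savez("w.npz",R=p["R"],t=p["t"],mtx=p["mtx"])
q=Rt.from_quat(o["ee_rot"]).as_matrix()
print(o["clock"],o["position"],"toolY deg",np.degrees(np.arctan2(q[1,1],q[0,1])),"z",q[:,2],o["joint_pos"],o["grip_width"],o["ft_force"])
X=eval(sys.argv[1]); half=int(sys.argv[2]); k=600//(2*half)
u=proj("wrist",X,p); u0=int(np.clip(u[0]-half,0,512-2*half)); v0=int(np.clip(u[1]-half,0,384-2*half)); print("proj",u,"crop",u0,v0,k)
crop(im,u0,v0,2*half,2*half,k,sys.argv[3])
E
python3 look.py "[.522,.141,.09]" 50 pics/w1.png
```

```text
1.8167 [0.52996907 0.09896241 0.2310807 ] toolY deg 30.4518072758293 z [-3.95069004e-04 -1.86576919e-05 -9.99999922e-01] [-0.61708721  0.13949853  0.38468299  1.70913569 -0.0541994   1.30379873
  0.31002961] 0.9993356944871215 [ 0.82293205 -0.25985087  0.14062932]
proj [267.95075834 138.74012224] crop 217 88 6
```

View pics/w1.png

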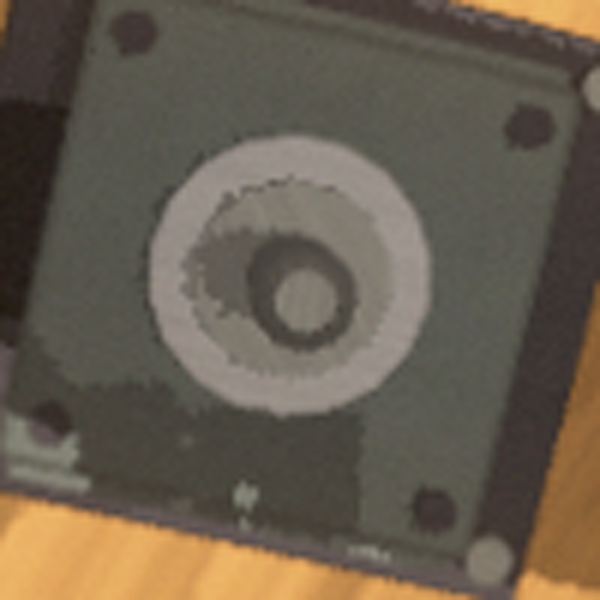

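The spindle is centred near (306,298) in this crop, with the shoulder disc around (291,277). The key isn't clear because of shadow, so I'll stretch the contrast and compare with the side and scene views.

```bash
python3 - <<'E'
from h import *
def st(g,lo,hi): return np.clip((g.astype(float)-lo)/(hi-lo)*255,0,255).astype(np.uint8)
im=camera("wrist")[88+20:88+72,217+20:217+76]
sd=camera("side"); u=proj("side",[.521,.142,.08]).astype(int); s=sd[u[1]-14:u[1]+14,u[0]-14:u[0]+14]
sc=camera("scene"); w=proj("scene",[.524,.142,.08]).astype(int); c=sc[w[1]-14:w[1]+14,w[0]-14:w[0]+14]
print(u,w,im.min(),im.max())
A=cv2.resize(st(im,50,170),(560,520),interpolation=cv2.INTER_CUBIC)
B=np.vstack([cv2.resize(st(x,30,230),(240,260),interpolation=cv2.INTER_CUBIC) for x in (s,c)])
cv2.imwrite("pics/c2.png",np.hstack([A,B])[:,:,::-1])
E
```

```text
[225 167] [323 197] 54 160
```

View pics/c2.png

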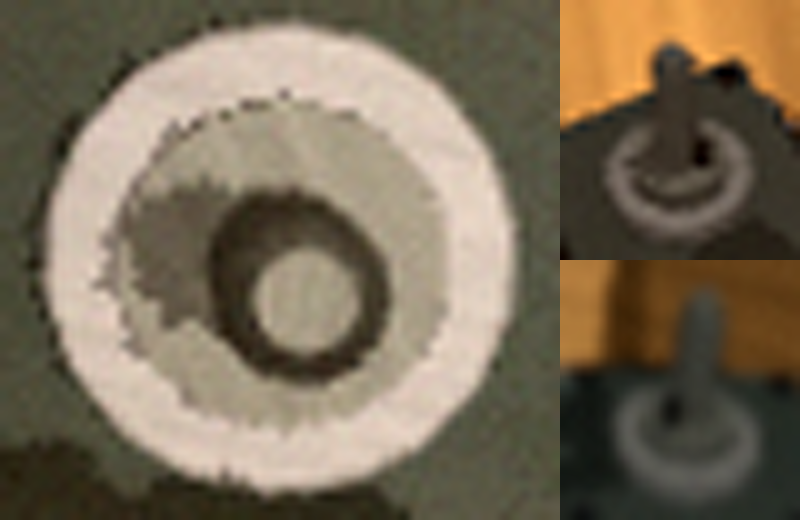

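In the wrist view the key must be hidden behind the shaft. The side view shows a dark blob right of the shaft base, and the scene view shows one to its left, so the key points at roughly -30° in world axes. I'll look again from that side on the way to the pulley.

Emit:
carry_out --commands '[[[-0.65, -0.53, 0, 0, 0, 0], [-0.65, -0.53, 0, 0, 0, 0], [-0.65, -0.53, 0, 0, 0, 0], [0, 0, 0, 0, 0, 1], [0, 0, 0, 0, 0, 1], [0, 0, 0, 0, 0, 1], [0, 0, 0, 0, 0, 1], [0, 0, 0, 0, 0, 1], [0, 0, 0, 0, 0, 1], [0, 0, 0, 0, 0, 1], [0, 0, 0, 0, 0, 1], [0, 0, 0, 0, 0, 1]]]'

```text
clock: 3.02
position: [0.5153, -0.0006, 0.2313]
ee_rot: [0.836, 0.549, -0.0, -0.0]
ft_force: [-0.1, 0.3, -0.5]
grip_width: 1.001
grasp_force: 0.0
```

```bash
python3 look.py "[.522,.141,.08]" 30 pics/w2.png
```

```text
3.0167 [ 0.51527313 -0.00058007  0.23125533] toolY deg -23.340642645895407 z [-6.66767248e-05  9.25271748e-05 -9.99999993e-01] [-0.55569427  0.0814274   0.49861923  1.77189453 -0.0404964   1.29842269
 -0.45493655] 1.0005095669539281 [-0.11271127  0.27500014 -0.47282037]
proj [201.08612335  47.51543776] crop 171 17 10
```

View pics/w2.png

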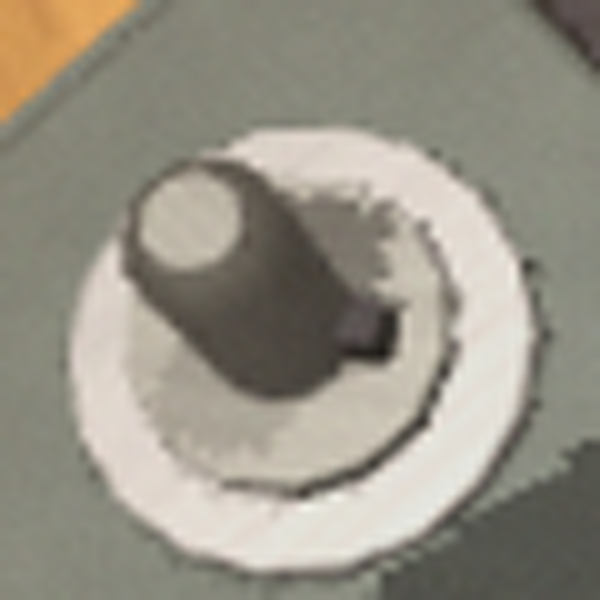

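The key is now visible: its dark top face runs from the shaft to about (383,325) in the crop. The tip disc is centred at (191,220) and the shoulder disc at about (289,337).

```bash
python3 - <<'E'
from h import *
p=dict(np.load("w.npz")); f=lambda u,v:(171+u/10-.0,17+v/10)
t=at("wrist",*f(191,220),.117,p); s=at("wrist",*f(289,337),.07,p)
print(t,s)
ax=(t+s)/2
for k in [(383,325),(375,335),(390,318)]:
    d=at("wrist",*f(*k),.08,p)-ax; print(k,np.degrees(np.arctan2(d[1],d[0])),np.hypot(d[0],d[1]))
for k in [(397,360),(363,362)]:
    d=at("wrist",*f(*k),.07,p)-ax; print("base",k,np.degrees(np.arctan2(d[1],d[0])),np.hypot(d[0],d[1]))
for th in (-30,-25,-20,-15,-10):
    c,s_=np.cos(np.radians(th)),np.sin(np.radians(th)); o=[]
    for z in(.08,.07):
        for w in(.0025,-.0025):
            q=proj("wrist",[ax[0]+c*.0115-s_*w,ax[1]+s_*.0115+c*w,z],p); o.append(np.round((q-[171,17])*10))
    print(th,*o)
E
```

```text
[0.51881871 0.14236406 0.117     ] [0.51888529 0.1411593  0.07      ]
(383, 325) -32.96498699376544 0.011605372204470069
(375, 335) -38.81825857847205 0.01105624090007834
(390, 318) -29.168450398432974 0.012194902016780904
base (397, 360) -40.57561990390623 0.012008620312521976
base (363, 362) -47.78027367512439 0.008752433785683808
-30 [386. 295.] [380. 343.] [400. 316.] [394. 363.]
-25 [385. 286.] [383. 334.] [399. 307.] [397. 353.]
-20 [383. 276.] [385. 324.] [396. 298.] [399. 344.]
-15 [379. 267.] [386. 314.] [393. 289.] [400. 334.]
-10 [376. 259.] [386. 304.] [390. 280.] [400. 325.]
```

Emit:
carry_out --commands '[[[-0.85, 0.365, 0.33, 0, 0, 0], [-0.85, 0.365, 0.33, 0, 0, 0], [-0.85, 0.365, 0.33, 0, 0, 0], [-0.85, 0.365, 0.33, 0, 0, 0], [-0.85, 0.365, 0.33, 0, 0, 0], [-0.85, 0.365, 0.33, 0, 0, 0], [0, 0, 0, 0, 0, 0], [0, 0, 0, 0, 0, 0]]]'

```text
clock: 3.73
position: [0.514, -0.2251, 0.1512]
ee_rot: [0.835, 0.55, -0.001, -0.0]
ft_force: [-0.4, 0.6, -0.9]
grip_width: 1.002
grasp_force: 0.0
```

```bash
python3 look.py "[.516,-.221,.036]" 50 pics/w3.png
```

```text
3.7333 [ 0.51401905 -0.22505982  0.15118013] toolY deg -23.240804019433583 z [-1.99803435e-03 -7.38536796e-04 -9.99997731e-01] [-0.22852786  0.28716643  0.66038854  1.76493701 -0.18940273  1.15577208
  0.08349956] 1.0016695030553446 [-0.40263834  0.615471   -0.886858  ]
proj [251.66368647 181.46586086] crop 201 131 6
```

View pics/w3.png

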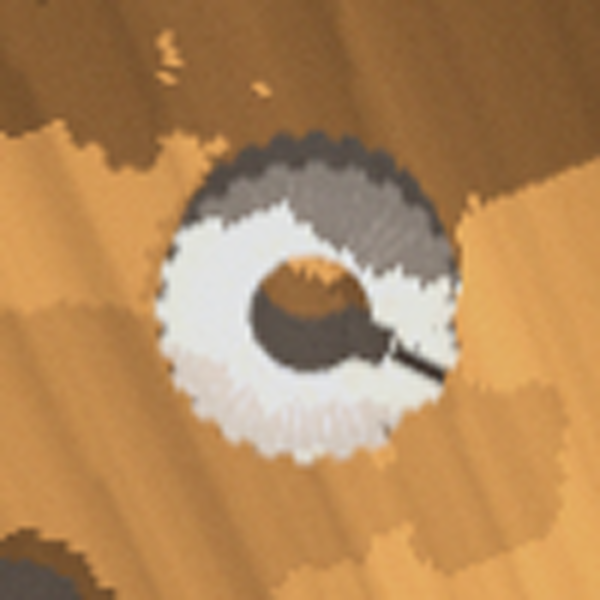

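The pulley is seen from above: bore centred at (311,313) in the crop, timing mark running to (442,378) at the rim.

```bash
cat > mv.py <<'E'
from h import *
def mv(T):  # world shift -> tool units
    o=get_obs(); R=Rt.from_quat(o["ee_rot"]).as_matrix(); return R.T@(np.array(T)-o["position"])/.04
E
python3 - <<'E'
from mv import *
p=dict(np.load("w.npz")); f=lambda u,v:(201+u/6,131+v/6)
c=at("wrist",*f(311,313),.036,p); m=at("wrist",*f(442,378),.036,p); d=m-c
print(c,np.degrees(np.arctan2(d[1],d[0])),np.hypot(*d[:2]))
print(mv([c[0],c[1],.012]))
print(Rt.from_quat(get_obs()["ee_rot"]).as_matrix())
E
```

```text
[ 0.51634867 -0.22284566  0.036     ] -50.05616674038354 0.022150313823492904
[0.02003221 0.03279811 3.49214961]
[[ 3.92643614e-01  9.19690253e-01 -9.11878085e-04]
 [ 9.19690656e-01 -3.92643722e-01  6.55934808e-05]
 [-2.97717520e-04 -8.64400616e-04 -9.99999582e-01]]
```

Emit:
carry_out --commands '[[[0.02, 0.03, 0.6, 0, 0, 0], [0, 0, 0.7, 0, 0, 0], [0, 0, 0.7, 0, 0, 0], [0, 0, 0.6, 0, 0, 0], [0, 0, 0.5, 0, 0, 0], [0, 0, 0.3, 0, 0, 0], [0, 0, 0.14, 0, 0, 0], [0, 0, 0, 0, 0, 0]]]'

```text
clock: 4.45
position: [0.5168, -0.2213, 0.0101]
ee_rot: [0.834, 0.551, -0.0, -0.0]
ft_force: [-1.0, 0.2, 0.7]
grip_width: 1.002
grasp_force: 0.0
```

Emit:
carry_out --commands '[[[0, 0, 0, 0, 0, 0], [0, 0, 0, 0, 0, 0], [0, 0, 0, 0, 0, 0], [0, 0, 0, 0, 0, 0], [0, 0, 0, 0, 0, 0], [0, 0, 0, 0, 0, 0], [0, 0, 0, 0, 0, 0], [0, 0, 0, 0, 0, 0], [0, 0, 0, 0, 0, 0], [0, 0, 0, 0, 0, 0]]]' --hand 1 --force 40

```text
clock: 5.28
position: [0.5173, -0.2224, 0.0118]
ee_rot: [0.835, 0.55, 0.001, 0.0]
ft_force: [-2.4, 1.9, 8.9]
grip_width: 0.516
grasp_force: 39.8
```

Emit:
carry_out --commands '[[[0, 0, -0.5, 0, 0, 0], [0, 0, -0.8, 0, 0, 0], [0, 0, -0.9, 0, 0, 0], [0, 0, -0.9, 0, 0, 0], [0, 0, -0.65, 0, 0, 0], [0.7, -0.3, 0, 0, 0, 0], [0.84, -0.354, 0, 0, 0, 0], [0.84, -0.354, 0, 0, 0, 0], [0.84, -0.354, 0, 0, 0, 0], [0.84, -0.354, 0, 0, 0, 0], [0.84, -0.354, 0, 0, 0, 0], [0.84, -0.354, 0, 0, 0, 0], [0.84, -0.354, 0, 0, 0, 0], [0.84, -0.354, 0, 0, 0, 0], [0.84, -0.354, 0, 0, 0, 0], [0, 0, 0, 0, 0, -0.8], [0, 0, 0, 0, 0, -0.8], [0, 0, 0, 0, 0, -0.8], [0, 0, 0, 0, 0, -0.8], [0, 0, 0, 0, 0, 0]]]'

```text
clock: 6.95
position: [0.519, 0.1362, 0.1608]
ee_rot: [0.73, 0.683, 0.0, 0.0]
ft_force: [-0.4, -0.4, -1.9]
grip_width: 0.517
grasp_force: 41.7
```

```bash
python3 look.py "get_obs()['position']+[0,0,.024]" 50 pics/w4.png; python3 - <<'E'
from mv import *
print(mv([.5188,.1418,.1618]))
E
```

```text
6.95 [0.51900641 0.13620572 0.16081845] toolY deg -3.829142380564859 z [ 3.33579739e-04  2.59710735e-04 -9.99999911e-01] [-0.70052664  0.19145148  0.40275883  1.80799153 -0.08167534  1.157971
 -0.3384061 ] 0.5168836390193586 [-0.38483395 -0.43008896 -1.94419155]
proj [250.62481036 260.76488683] crop 200 210 6
[ 0.14065276 -0.01517999 -0.02588767]
```

View pics/w4.png

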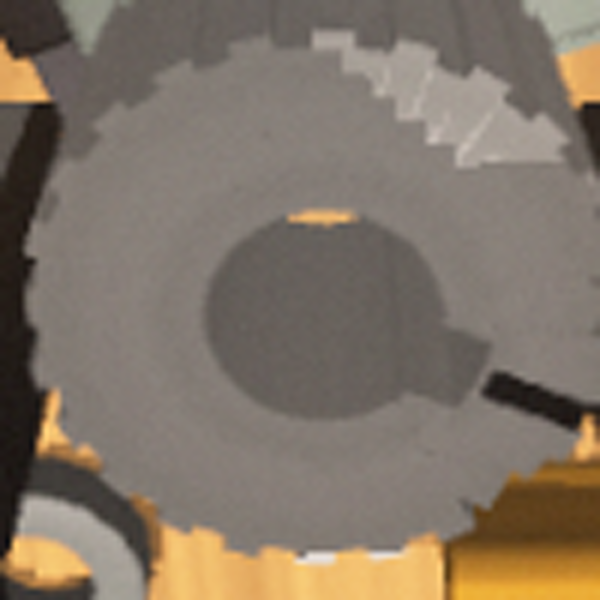

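Held pulley: bore centre at about (325,315) in the crop, mark from (490,382) to (578,418), and the keyway's outer edge centred at about (476,374).

```bash
python3 - <<'E'
from mv import *
p=dict(np.load("w.npz")); f=lambda u,v:(200+u/6,210+v/6)
o=get_obs(); z=o["position"][2]-.0118+.036
c=at("wrist",*f(325,315),z,p); print("c",c, "rel tcp",c-o["position"])
r=at("wrist",*f(205,315),z,p),at("wrist",*f(445,315),z,p),at("wrist",*f(325,210),z,p),at("wrist",*f(325,420),z,p)
print("bore d",np.linalg.norm(r[0]-r[1]),np.linalg.norm(r[2]-r[3]))
for k in [(578,418),(490,382),(476,374)]:
    d=at("wrist",*f(*k),z,p)-c; print(np.degrees(np.arctan2(d[1],d[0])),np.hypot(*d[:2]))
R=Rt.from_quat(o["ee_rot"]).as_matrix(); print("move units",R.T@(np.array([.5188,.1418,0])-c)/.04)
E
```

```text
c [0.52054903 0.13525088 0.18496293] rel tcp [ 0.00154896 -0.00089416  0.0242    ]
bore d 0.018144958507389373 0.018277044261234925
-29.48573205311068 0.022037631561762076
-29.18790416224576 0.014120939998735172
-28.317537580048235 0.01279448155756206
move units [ 0.1587534  -0.05646071  4.62410884]
```

Emit:
carry_out --commands '[[[0.09, -0.03, 0, 0, 0, 0.14], [0.07, -0.026, 0, 0, 0, 0.14], [0, 0, 0.3, 0, 0, 0], [0, 0, 0.3, 0, 0, 0], [0, 0, 0.2, 0, 0, 0], [0, 0, 0.1, 0, 0, 0], [0, 0, 0.1, 0, 0, 0], [0, 0, 0.1, 0, 0, 0], [0, 0, 0, 0, 0, 0]]]'

```text
clock: 7.75
position: [0.517, 0.1428, 0.1157]
ee_rot: [0.742, 0.671, -0.0, -0.0]
ft_force: [0.7, 0.5, -1.6]
grip_width: 0.518
grasp_force: 41.6
```

Emit:
carry_out --commands '[[[0, 0, 0.1, 0, 0, 0], [0, 0, 0.1, 0, 0, 0], [0, 0, 0.1, 0, 0, 0], [0, 0, 0.1, 0, 0, 0], [0, 0, 0.05, 0, 0, 0], [0, 0, 0, 0, 0, 0]]]'

```text
clock: 8.25
position: [0.5171, 0.1428, 0.098]
ee_rot: [0.742, 0.671, -0.0, -0.0]
ft_force: [0.4, -0.2, -1.5]
grip_width: 0.522
grasp_force: 41.6
```

Emit:
carry_out --commands '[[[0, 0, 0.04, 0, 0, 0], [0, 0, 0.04, 0, 0, 0], [0, 0, 0.04, 0, 0, 0], [0, 0, 0.04, 0, 0, 0], [0, 0, 0.03, 0, 0, 0], [0, 0, 0, 0, 0, 0]]]'

```text
clock: 8.75
position: [0.5171, 0.1428, 0.0906]
ee_rot: [0.742, 0.671, -0.0, -0.0]
ft_force: [0.6, -0.8, -1.2]
grip_width: 0.516
grasp_force: 41.7
```

Emit:
carry_out --commands '[[[0, 0, 0.03, 0, 0, 0], [0, 0, 0.03, 0, 0, 0], [0, 0, 0.03, 0, 0, 0], [0, 0, 0, 0, 0, 0], [0, 0, 0, 0, 0, 0]]]'

```text
clock: 9.17
position: [0.5173, 0.1428, 0.0873]
ee_rot: [0.742, 0.671, -0.0, -0.0]
ft_force: [0.9, 0.4, -1.8]
grip_width: 0.519
grasp_force: 41.6
```

Emit:
carry_out --commands '[[[0, 0, 0.03, 0, 0, 0], [0, 0, 0.03, 0, 0, 0], [0, 0, 0.03, 0, 0, 0], [0, 0, 0, 0, 0, 0], [0, 0, 0, 0, 0, 0]]]'

```text
clock: 9.58
position: [0.5172, 0.1429, 0.0836]
ee_rot: [0.742, 0.671, -0.0, -0.0]
ft_force: [-0.3, 0.5, -2.1]
grip_width: 0.515
grasp_force: 41.7
```

Emit:
carry_out --commands '[[[0, 0, 0.02, 0, 0, 0], [0, 0, 0.02, 0, 0, 0], [0, 0, 0.02, 0, 0, 0], [0, 0, 0, 0, 0, 0], [0, 0, 0, 0, 0, 0]]]'

```text
clock: 10.0
position: [0.5177, 0.143, 0.0818]
ee_rot: [0.742, 0.671, 0.0, 0.0]
ft_force: [-1.6, -0.5, 5.4]
grip_width: 0.517
grasp_force: 42.1
```

The load reads 5 N at exactly the shoulder height, so the pulley is home. I'll let go and lift straight up.

Emit:
carry_out --commands '[[[0, 0, 0, 0, 0, 0], [0, 0, 0, 0, 0, 0], [0, 0, 0, 0, 0, 0], [0, 0, 0, 0, 0, 0], [0, 0, 0, 0, 0, 0], [0, 0, 0, 0, 0, 0], [0, 0, -0.3, 0, 0, 0], [0, 0, -0.6, 0, 0, 0], [0, 0, -0.8, 0, 0, 0], [0, 0, -0.8, 0, 0, 0], [0, 0, -0.5, 0, 0, 0], [-0.5, 0, -0.3, 0, 0, 0], [-0.5, 0, 0, 0, 0, 0], [-0.5, 0, 0, 0, 0, 0], [0, 0, 0, 0, 0, 0], [0, 0, 0, 0, 0, 0]]]' --hand -1

```text
clock: 11.33
position: [0.5114, 0.0822, 0.2143]
ee_rot: [0.742, 0.67, 0.001, 0.0]
ft_force: [0.4, 1.2, 0.8]
grip_width: 1.001
grasp_force: 0.0
```

```bash
python3 look.py "[.5188,.1418,.095]" 50 pics/w5.png; python3 - <<'E'
from h import *
a=cv2.imread("pics/w5.png"); p=dict(np.load("w.npz"))
print(proj("wrist",[.5188,.1418,.106],p))
o=[]
for n in("side","scene"):
    im=camera(n); u=proj(n,[.5188,.1418,.08]).astype(int); o.append(cv2.resize(im[u[1]-20:u[1]+20,u[0]-14:u[0]+14,::-1],(196,280),interpolation=cv2.INTER_CUBIC))
b=cv2.copyMakeBorder(np.vstack(o),0,40,0,0,cv2.BORDER_CONSTANT)
cv2.imwrite("pics/w5b.png",np.hstack([a,b]))
E
```

```text
11.3333 [0.51140872 0.08218548 0.21429691] toolY deg -5.8610670439863215 z [ 9.70394642e-04  7.66459393e-04 -9.99999235e-01] [-0.66421363  0.09964348  0.44798829  1.78841301 -0.04580193  1.26250239
 -0.30659987] 1.0007796625597623 [0.41320527 1.24679984 0.76332624]
proj [253.08261796 118.68018997] crop 203 68 6
[253.11042962 118.89081412]
```

View pics/w5b.png

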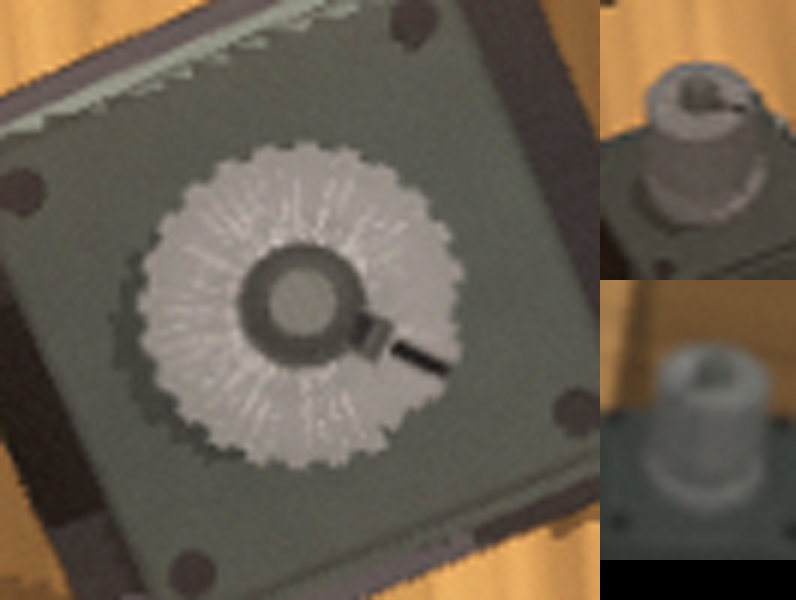

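The pulley is centred at (302,305) in the crop with the mark to the lower right. It measures 54 px across, which fits a top face at 106 mm, so it is fully home. The gripper is clear.

```bash
python3 -c "
from workcell import *
print(hand_in())"
```

```text
the job is handed in; nothing more can be done
None
```

The largest pulley is on the spindle, timing mark up, keyed and down on the shoulder; it met no resistance before a light 5 N contact at the shoulder, nothing else was handled, and I released it and handed in at about 11 s.

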